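Uncap the clamped bottle for gauging

ROBOT

A 6-joint arm with a two-finger parallel gripper is mounted at the origin on the work surface. World frame = base frame: x ahead of the robot, y to its left, z up, the work surface at z = 0. Lengths are in m, angles in rad, forces in N, time in s.
With the tool pointing down it reaches from about 0.3 to 0.875 m from the base axis. Payload 6.4 kg.
Tool frame: the origin (TCP) lies on the mounting face of the last link; the fingertips stand 173 mm ahead of it and the grasp point (between the pads) lies 155 mm ahead of it (ctrl.grip_point_offset is the distance from the TCP to the grasp point, in m); z points along the fingers, y is the line along which they close (so a half turn about z gives the same grasp; the last joint's range is limited). The gripper opens to 85 mm and grips with 20 to 120 N. Pads are 22 mm wide; open, the fingers measure 114 mm over their backs; the gripper's body (76 mm by 85 mm) begins 54 mm behind the grasp point. The pads swing forward as they close: fully open they stand 13 mm farther back than shut.
Start: joints at [1.12, 0.181, 1.607, -0, 1.354, -0.206], TCP at [0.139, 0.558, 0.405] pointing down, gripper open.
Joint ranges: [-2.99, 2.99], [-0.89, 2.07], [0.3, 2.58], [-1.14, 4.28], [0, 2.63], [-3.12, 3.12]. Speed limits (rad/s): [2.57, 2.57, 3.01, 3.14, 3.14, 3.14].

INTERFACE

Orientations are given as a unit quaternion [w, x, y, z].
In Python, from bench import status, imaging, ctrl, models gives the robot as it stands.
- The arm moves only by the tool send_rows, never from a script. Its argument "commands" is a list that holds one entry, the list of rows, each a list of 6 numbers: the shift along the tool's x, y, z normalised to -1 to 1, where 1 is 3 cm, then the turn, a rotation vector about the tool's x, y, z normalised to -1 to 1, where 1 is 0.1 rad. A call has 1 to 8 rows; each row shifts and turns the commanded pose from where the row before left it, along the tool's axes as they then stand; what a row does not reach is not made up. A row lasts 1/12 s, in which the tool goes at most 41.7 mm and 7.16 degrees, less where a joint would pass 70% of its speed; a pose out of reach is approached as far as the arm can. A call with a number of a shift or a turn outside -1 to 1 is refused whole. A call with a gripper value outside its range is refused whole. "jaw" is the opening, from 0 (shut) to 1 (fully open), set as the call begins (left out, the last holds). The fingers move at their own pace and stop on an object; the grip force is fixed at half the most. Time passes only in rows, so rows that do not move let the fingers close. It gives the time, the measured TCP pose, the force, the opening and the grip force at its end, in the units of the state.
- status.get_obs(): the state, without advancing time (a new reading comes with each control period).
- imaging.camera(name): name is "scene" or "top"; returns a dict with "image" (420x560x3 uint8, blue, green, red), "depth" (420x560 float32, m along the optical axis (not along the pixel's ray), 0 where there is no reading), "mtx" (3x3 intrinsics, pixels), "pose" (4x4, takes a point from camera to world coordinates). Camera axes: x right, y down, z forward; pixel columns grow to the right and rows downward; lengths in m; the calibration is good to about 2 mm. A picture is of the moment at which its call begins.
- ctrl.hand_in(): hands the job in; it is judged then, once.
Trained networks look in a picture, given as the dict that the camera call returned (one of the last four; its "shot" number tells which), for a name from the list of things; names that differ only in an ending like _2 or _b are one class to them, and where a whole thing is asked for, a point or a joint stands for the part that bears it (a point fixed in the world has none). Each returns a list of dicts, best first, with "confidence" (0 to 1); they miss things now and then, are a little off and sometimes report something else, mostly with a low value. They report only what shows in the picture. A call takes as long as a camera call. They do not tell look-alikes from the thing itself.
- models.recognise(picture, name): "centre" ([column, row] in pixels, amid what is visible of it).
- models.regions_of(picture, name): "region" (420x560 bool, what is visible of it) and "centre" ([column, row] in pixels, amid what is visible of it).
The state is a dict: "time_s": time; "q": joint angles; "dq": joint speeds; "joint_efforts": joint torques, N m; "eef_pos": TCP position; "eef_rot": TCP orientation; "wrist_force": force on the tool from outside, world axes, zero at the start; "torque": the same for the moment, N m; "opening": opening from 0.0 (shut) to 1.0 (fully open); "grasp_force": force on a finger pad.
Only numpy, scipy, OpenCV 4.12 (cv2) and the standard library are available. Lean on these libraries where they do the work, as an engineer would, in place of code of your own. Each camera call takes 0.05 s, during which the arm holds its last target. There are 200 camera calls.

TASK

Get the clamped amber bottle ready to have its neck gauged: first lift the brass thimble gauge up and off its peg on the rail, stand it upright in the middle of the round cork coaster and let go of it. Then press the bottle's white push-and-turn safety cap down against its spring, twist it counterclockwise (seen from above) while it is down until it comes free, lift it off, and finish still holding the cap in the gripper, level, still and about 5 cm above the bottle's neck, straight over it. Leave the globe, tugboat, bell, sanding block and the hooked reach tool where they are.

Things in the scene. Friction and masses are not known exactly. Their poses are not given: they have to be found in the camera images.
- gauge: Brass thimble gauge, 130 mm tall, 0.22 kg, hung on one of the rail's outer pegs. Origin: centre of its flat underside; z up, x through its thickness (along the peg). Cup 46 mm across, 34 high; above it a plate 9 thick (x), 48 wide (y), with a window 32 wide, 34 to 70 mm up, whose top edge rests on the peg; bar to 78; then a grip tab 26 wide (y), 9 thick (x) to 130 mm, above peg and rail.
- gauge_grip (a point): Middle of the gauge's grip tab, 112 mm above the gauge's origin on its axis; pinch the tab here from above across its 9 mm thickness. To take the gauge off: raise it 8 to 18 mm so that the peg's end knob passes the window, then draw it along the rail's -x; cup and plate are clear of the peg after 70 mm.
- rail: Fixed wooden peg rail at the back; place and yaw vary. Origin: on the desk under the board's middle. Board 20 mm thick (x +-10), 500 long (y), 200 to 238 mm high, end posts. Pegs at y = -110, 0, 110 mm point along -x (to the robot), axis 225 mm high: shaft 10 mm thick to x = -70, then a 16 mm end knob to x = -80 mm. The gauge's plate hangs at about x = -45 mm.
- coaster: Fixed round cork coaster, 100 mm in diameter, 4 mm thick, on the desk. Origin: centre of its underside.
- bottle: Amber bottle, 64 mm in diameter, fixed upright in a dark wooden cradle (110 by 120 mm) on the desk; it cannot move or turn. Origin: on the desk on the bottle's axis; z up. Neck top 117 mm above the desk (origin). Its x axis (brass marks on the cradle at +x and -x) is the direction in which the cap's red bar lies when the cap is free to lift.
- cap: White ribbed push-and-turn safety cap, 50 mm across, 41 tall, 70 g, on the bottle's neck. Origin: centre of its open underside (104 mm above the desk when closed); z up; x along the red bar on top (same after half a turn). Closed, its x is 60 degrees clockwise (from above) of the bottle's x and it neither lifts nor turns (about 3 degrees of play).
- cap_grip (a point): On the cap's axis, 33 mm above its origin: grip here from above, any direction; the 50 mm band runs from 23 to 41 mm. To free the cap: press it 5 mm or more down (7 is good, 9 the stop), turn it 60 degrees counterclockwise while down (within 8; a stop comes about 5 beyond), then lift straight up.
- collar (a joint): Grey sprung collar round the neck under the cap's rim, which holds the cap up: how far it is pressed down (m), 0 at rest to 0.009. The spring takes about 4 N to start, 8 N at 5 mm and 11 N at 9 mm.
- reach_tool: Hooked steel reach tool, about 160 mm tall, hanging on the other outer peg. Origin: under its hook. Leave it.
- globe: Glass globe 64 mm in diameter on a brass foot, 69 mm tall, under the rail. Origin: centre of its underside. Leave it.
- tugboat: Lacquered red tugboat model about 140 mm long, 82 mm tall. Origin: centre of its underside. Leave it.
- bell: Bronze bell, 80 mm in diameter, 83 mm tall. Origin: centre of its underside. Leave it.
- sanding_block: Boxwood sanding block, 110 by 60 by 28 mm. Origin: centre of its underside. Leave it.
Mind the look-alikes: they are no part of the job. Of the things shaped like the cap, the white one is meant.

How it is judged:
By the outcome, as a careful person would: the job done as asked, in the order asked, and still so for the second after the job is handed in, while the arm keeps its last pose, push and grip.
It also fails if it takes over 58 s, if anything falls off the work surface, if the arm or the gripper's body presses on something with over 40 N, if the wrist force passes 120 N, or if a joint passes its speed limit or range.

## Working session

There is one attempt and no reset: what is moved stays moved. The work goes in short steps, Python scripts to look and compute and a tool call to move; the robot and the scene stay as the last step left them, time stands still between calls to the robot, and variables do not carry over. Pictures are saved under pics/ and viewed, at most 10 in all, crops included, and the job is handed in when it is done.

Besides the shell and the picture viewer there is one more tool, called after ">>>" in YAML: its name, and indented under it one key for each argument. send_rows: Moves the arm, as the interface text tells. Its arguments: {"type":"object","properties":{"commands":{"type":"array"},"jaw":{"type":"number"}},"required":["commands"]}

```bash
ls; mkdir -p pics; cat > h.py <<'E'
import numpy as np, cv2
from bench import status, imaging, ctrl, models
def world(p,mask=None):
    d=p['depth'];K=p['mtx'];T=p['pose']
    v,u=np.nonzero((d>0)&(mask if mask is not None else True))
    z=d[v,u];c=np.c_[(u-K[0,2])*z/K[0,0],(v-K[1,2])*z/K[1,1],z,np.ones_like(z)]
    return (c@np.array(T).T)[:,:3],u,v
def proj(p,X):
    T=np.linalg.inv(np.array(p['pose']));c=(np.c_[np.atleast_2d(X),np.ones(len(np.atleast_2d(X)))]@T.T)[:,:3]
    q=c@np.array(p['mtx']).T;return q[:,:2]/q[:,2:]
E
python3 - <<'E'
from h import *
o=status.get_obs();print({k:np.round(v,3) for k,v in o.items()},ctrl.grip_point_offset)
for n in ['scene','top']:
    p=imaging.camera(n);cv2.imwrite(f'pics/{n}0.png',p['image']);print(n,np.round(p['pose'],3).tolist(),p['mtx'][0])
    for t in ['gauge','rail','coaster','bottle','cap','collar','reach_tool']:
        for r in models.regions_of(p,t):
            X,u,v=world(p,r['region'])
            if len(X): print(t,round(r['confidence'],2),np.round(r['centre']),len(X),'med',np.round(np.median(X,0),3),'lo',np.round(np.percentile(X,2,0),3),'hi',np.round(np.percentile(X,98,0),3))
E
```

```text
pics
{'time_s': np.float64(0.0), 'q': array([ 1.12 ,  0.182,  1.608, -0.   ,  1.354, -0.206]), 'dq': array([-0.   ,  0.001, -0.   , -0.001, -0.   ,  0.001]), 'joint_efforts': array([-1.0000e-03, -4.4488e+01, -3.5134e+01, -0.0000e+00,  9.0000e-03,
       -0.0000e+00]), 'eef_pos': array([0.139, 0.558, 0.404]), 'eef_rot': array([-0.   ,  0.122,  0.993, -0.001]), 'wrist_force': array([-0.712,  0.097, -0.592]), 'torque': array([-0.013,  0.005,  0.025]), 'grasp_force': np.float64(0.0), 'opening': np.float64(1.002)} 0.1547
scene [[-0.161, 0.528, -0.834, 1.454], [0.987, 0.071, -0.145, 0.161], [-0.017, -0.846, -0.533, 0.766], [0.0, 0.0, 0.0, 1.0]] [449.56552507   0.         280.55502906]
gauge 0.83 [240. 201.] 511 med [ 0.615 -0.08   0.237] lo [ 0.245 -0.216 -0.002] hi [ 0.633 -0.057  0.288]
gauge 0.35 [338. 211.] 115 med [0.612 0.145 0.232] lo [0.352 0.124 0.021] hi [0.615 0.163 0.237]
rail 0.91 [290. 227.] 6562 med [0.662 0.042 0.212] lo [ 0.38  -0.215 -0.002] hi [0.683 0.277 0.237]
rail 0.24 [243. 201.] 462 med [ 0.615 -0.078  0.24 ] lo [ 0.263 -0.16  -0.003] hi [ 0.634 -0.058  0.287]
coas
[... 1127 characters left out ...]
494 0.179 0.004] lo [ 0.448  0.133 -0.003] hi [0.539 0.225 0.011]
bottle 0.57 [349. 256.] 1177 med [ 0.455 -0.171  0.017] lo [ 0.407 -0.248  0.004] hi [ 0.53  -0.119  0.086]
cap 0.7 [399. 245.] 248 med [ 0.474 -0.315  0.04 ] lo [ 0.453 -0.339  0.008] hi [ 0.498 -0.294  0.048]
cap 0.63 [307. 256.] 236 med [ 0.456 -0.05   0.041] lo [ 0.433 -0.072  0.005] hi [ 0.48  -0.028  0.048]
cap 0.53 [358. 247.] 260 med [ 0.467 -0.181  0.145] lo [ 0.447 -0.204  0.116] hi [ 0.49  -0.16   0.151]
reach_tool 0.41 [238. 195.] 152 med [0.605 0.138 0.226] lo [ 0.6    0.115 -0.003] hi [0.671 0.185 0.241]
reach_tool 0.25 [355. 246.] 266 med [ 0.469 -0.182  0.145] lo [ 0.447 -0.205  0.126] hi [ 0.491 -0.16   0.151]
```

```bash
python3 - <<'E'
from h import *
a=cv2.imread('pics/scene0.png')[160:310,130:440];b=cv2.imread('pics/top0.png')[150:300,180:430]
a=cv2.resize(a,None,fx=2.5,fy=2.5,interpolation=2);b=cv2.resize(b,None,fx=3.1,fy=3.1,interpolation=2)
cv2.imwrite('pics/sc.png',a);cv2.imwrite('pics/tc.png',b)
E
```

```text
(no output)
```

View pics/sc.png

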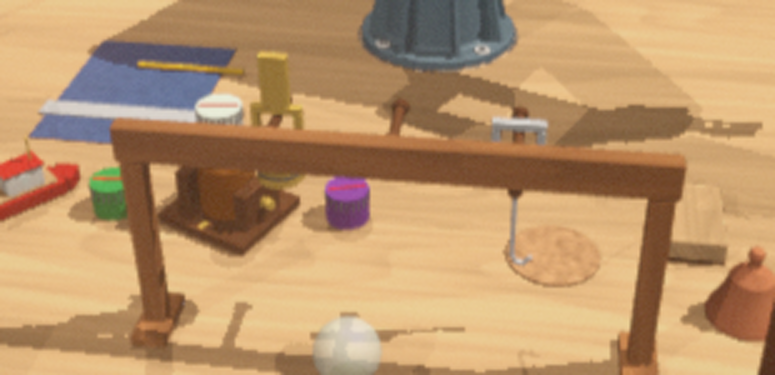

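View pics/tc.png

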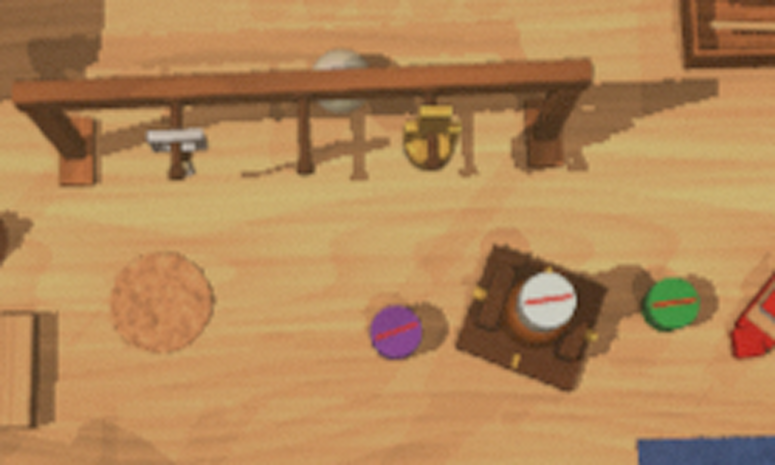

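Scene: the gauge is the yellow tab (240,195); the white cap is on the bottle at (216,204). Top: gauge (320,191), coaster (232,248). Cap-shaped things in top: white (358,247) on the clamped amber bottle, purple (307,256), and green (399,245). White is the one meant, and both crops confirm it. The hooked tool hangs on the peg at y=+0.14.

```bash
cat > m.py <<'E'
from h import *
def top(p,name,near,zmin,zmax=.4,r=.06):
    X,u,v=world(p); s=(np.hypot(X[:,0]-near[0],X[:,1]-near[1])<r)&(X[:,2]>zmin)&(X[:,2]<zmax)
    return X[s],u[s],v[s]
def rect(X):
    (c,wh,a)=cv2.minAreaRect((X[:,:2]*1000).astype(np.float32));return np.round(c,1),np.round(wh,1),round(a,1)
E
python3 - <<'E'
from m import *
for n in ['scene','top']:
    p=imaging.camera(n);print(n)
    X,u,v=top(p,'', (.61,-.08),.25);print('tab',len(X),rect(X),np.round(X.mean(0),4),np.round(np.percentile(X,[3,97],0),4).tolist())
    X,u,v=world(p);s=(abs(X[:,2]-.238)<.006)&(X[:,0]>.6)&(X[:,0]<.72)&(abs(X[:,1]-.03)<.27);B=X[s]
    f=cv2.fitLine(B[:,:2].astype(np.float32),cv2.DIST_HUBER,0,.001,.001).ravel();print('board',len(B),rect(B),np.round(f,4),'yaw(y axis dir)',np.degrees(np.arctan2(-f[0],f[1])),B[:,2].mean())
    X,u,v=top(p,'',(.469,-.181),.135,.16,.04);(c,r)=cv2.minEnclosingCircle((X[:,:2]*1000).astype(np.float32));print('cap',len(X),np.round(X.mean(0),4),c,r,np.median(X[:,2]),np.round((np.percentile(X,1,0)+np.percentile(X,99,0))/2,4))
    hsv=cv2.cvtColor(p['image'],cv2.COLOR_BGR2HSV).astype(int)
    red=((hsv[v,u,0]<8)|(hsv[v,u,0]>172))&(hsv[v,u,1]>90);R=X[red];f=cv2.fitLine(R[:,:2].astype(np.float32),cv2.DIST_L2,0,.001,.001).ravel();print('bar',len(R),np.degrees(np.arctan2(f[1],f[0])),f[2:])
    r=models.regions_of(p,'coaster')[0]['region'].astype(np.uint8)
    cs=max(cv2.findContours(r,0,1)[0],key=len);(e,ax,an)=cv2.fitEllipse(cs)
    K=p['mtx'];T=np.array(p['pose']);d=T[:3,:3]@np.linalg.inv(K)@[e[0],e[1],1];print('coaster',e,np.round(T[:3,3]+d*(.004-T[2,3])/d[2],4))
E
```

```text
scene
tab 197 (array([611.5, -79.8]), array([12.4, 26.9]), 3.3) [ 0.6138 -0.0787  0.271 ] [[0.608, -0.0916, 0.2515], [0.6171, -0.0667, 0.2886]]
board 1570 (array([635. ,  31.2]), array([ 64.1, 497.8]), 0.9) [ 0.0169 -0.9999  0.656   0.0345] yaw(y axis dir) -179.03322 0.2354548002001139
cap 186 [ 0.4765 -0.181   0.142 ] (471.8104248046875, -180.99696350097656) 27.168167114257812 0.14264213175406198 [ 0.4733 -0.1819  0.1405]Traceback (most recent call last):
  File "<stdin>", line 9, in <module>
cv2.error: OpenCV(4.12.0) /io/opencv/modules/imgproc/src/linefit.cpp:50: error: (-215:Assertion failed) count > 0 in function 'fitLine2D_wods'
```

```bash
python3 - <<'E'
from m import *
import warnings
P={}
for n in ['scene','top']:
    p=imaging.camera(n);P[n]=p;print(n)
    X,u,v=world(p);s=(abs(X[:,2]-.238)<.006)&(X[:,0]>.64)&(X[:,0]<.72)&(abs(X[:,1]-.03)<.27);B=X[s]
    f=cv2.fitLine(B[:,:2].astype(np.float32),cv2.DIST_HUBER,0,.001,.001).ravel();print('board',len(B),rect(B),'yaw',np.degrees(np.arctan(-f[0]/f[1])),'x at y=.031',f[2]+f[0]/f[1]*(.031-f[3]),B[:,2].mean())
    X,u,v=top(p,'', (.61,-.08),.25);print('tab',len(X),rect(X),np.round(X.mean(0),4),np.round(np.percentile(X,[3,97],0),4).tolist())
    T=X[X[:,2]>.280];print('tabtop',len(T),rect(T),T[:,2].mean())
    X,u,v=top(p,'',(.469,-.181),.135,.16,.04);(c,r)=cv2.minEnclosingCircle((X[:,:2]*1000).astype(np.float32));print('cap',len(X),np.round(X.mean(0),4),c,r,np.median(X[:,2]))
    rg=p['image'].astype(int);rd=rg[v,u,2]-rg[v,u,1];R=X[rd>30]
    if len(R)>4:f=cv2.fitLine(R[:,:2].astype(np.float32),cv2.DIST_L2,0,.001,.001).ravel();print('bar',len(R),np.degrees(np.arctan(f[1]/f[0])),f[2:])
    # white-top ellipse via pixels
    m=np.zeros((420,560),np.uint8);k=X[:,2]>np.median(X[:,2])-.008;m[v[k],u[k]]=1
    K=p['mtx'];T=np.array(p['pose'])
    def ray(e,z):
        d=T[:3,:3]@np.linalg.inv(K)@[e[0],e[1],1];return np.round(T[:3,3]+d*(z-T[2,3])/d[2],4)
    for nm,r,z in [('cap',m,.145),('coaster',models.regions_of(p,'coaster')[0]['region'].astype(np.uint8),.004)]:
        cs=max(cv2.findContours(r,0,1)[0],key=len);e,ax,an=cv2.fitEllipse(cs);print(nm,'ellipse',np.round(e,1),np.round(ax,1),ray(e,z))
E
```

```text
scene
board 1397 (array([653.6,  31.2]), array([ 27.7, 498.7]), 0.5) yaw 0.8953054 x at y=.031 0.65717596 0.235443567742549
tab 198 (array([611.4, -79.2]), array([26.4, 14.1]), 82.2) [ 0.6138 -0.0789  0.2711] [[0.6079, -0.0919, 0.251], [0.6173, -0.0668, 0.2883]]
tabtop 57 (array([610.4, -79.3]), array([12.5, 25.2]), 2.1) 0.2854407610232252
cap 182 [ 0.4765 -0.1809  0.1424] (472.721435546875, -184.02407836914062) 27.285316467285156 0.14292474580484898
bar 32 -83.79831 [ 0.47327384 -0.18218045]
cap ellipse [217.1 203.3] [11.  18.6] [ 0.4808 -0.1795  0.145 ]
coaster ellipse [351.2 261.9] [23.8 36.4] [0.5016 0.1826 0.004 ]
top
board 1357 (array([650.8,  29.1]), array([ 24.4, 499.1]), 0.7) yaw 0.7801894 x at y=.031 0.6515463 0.23736533141531294
tab 73 (array([607.9, -80.8]), array([25.8,  9.4]), 88.8) [ 0.6067 -0.0804  0.2791] [[0.6038, -0.0929, 0.2536], [0.6123, -0.0681, 0.2925]]
tabtop 41 (array([607.8, -81.5]), array([23.4,  9.2]), 89.7) 0.2892355376472809
cap 263 [ 0.4689 -0.1835  0.1449] (469.70465087890625, -184.06784057617188) 25.442386627197266 0.145094188443591
bar 37 -83.46587 [ 0.46901223 -0.18364635]
cap ellipse [356.4 246.1] [17.2 17.4] [ 0.4691 -0.1835  0.145 ]
coaster ellipse [231.6 246.7] [31.8 32.6] [0.4945 0.1799 0.004 ]
```

>>> send_rows:
  commands:
    - [[0, 0, -0.32, 0, 0, 1], [0, 0, -0.32, 0, 0, 1], [0, 0, -0.32, 0, 0, 1], [0, 0, -0.32, 0, 0, 1], [0, 0, -0.32, 0, 0, 1], [0, 0, -0.32, 0, 0, 1], [0, 0, -0.32, 0, 0, 1], [0, 0, -0.32, 0, 0, 1]]

```text
time_s: 1.72
eef_pos: [0.1393, 0.5578, 0.482]
eef_rot: [0.0, 0.501, 0.865, -0.0]
wrist_force: [0.2, 0.3, -0.6]
opening: 1.001
grasp_force: 0.0
```

>>> send_rows:
  commands:
    - [[0, 0, 0, 0, 0, 1], [0, 0, 0, 0, 0, 1], [0, 0, 0, 0, 0, 1], [0, 0, 0, 0, 0, 1], [0, 0, 0, 0, 0, 1], [0, 0, 0, 0, 0, 0.1]]

```text
time_s: 2.22
eef_pos: [0.1393, 0.5578, 0.4815]
eef_rot: [-0.0, 0.703, 0.711, 0.0]
wrist_force: [0.7, -0.0, 0.0]
opening: 0.999
grasp_force: 0.0
```

```bash
cat > go.py <<'E'
import sys
from h import *
from scipy.spatial.transform import Rotation as R
# go.py x y z(grasp point) closing_yaw_deg -> total tool units
def need(x,y,z,yaw):
    o=status.get_obs();q=o['eef_rot'];M=R.from_quat(np.r_[q[1:],q[0]])
    g=o['eef_pos']+M.apply([0,0,ctrl.grip_point_offset])
    cy=M.apply([0,1,0]);cur=np.degrees(np.arctan2(cy[1],cy[0]))
    w=M.inv().apply(np.array([x,y,z])-g)/.03
    yw=np.radians(yaw);b=np.array([np.cos(yw),np.sin(yw),0]);zt=np.array([0,0,-1.]);D=R.from_matrix(np.c_[np.cross(b,zt),b,zt])
    t=(M.inv()*D).as_rotvec()/.1
    print('t',round(float(o['time_s']),2),'grasp',np.round(g,4),'yaw',round(cur,2),'tilt',np.round(M.apply([0,0,1]),4),'shift units',np.round(w,3),'turn',np.round(t,3),'F',np.round(o['wrist_force'],1),'open',round(float(o['opening']),3),'gf',round(float(o['grasp_force']),1))
if __name__=='__main__': need(*map(float,sys.argv[1:5]))
E
python3 go.py .609 -.080 .325 0.85
```

```text
t 2.22 grasp [0.1393 0.5578 0.3268] yaw 0.7 tilt [-0.  0. -1.] shift units [-21.452  15.393   0.06 ] turn [-0.    -0.    -0.026] F [ 0.7 -0.   0. ] open 0.999 gf 0.0
```

>>> send_rows:
  commands:
    - [[-0.4, 0.29, 0, 0, 0, 0], [-0.9, 0.65, 0, 0, 0, 0], [-0.9, 0.65, 0, 0, 0, 0], [-0.9, 0.65, 0, 0, 0, 0], [-0.9, 0.65, 0, 0, 0, 0], [-0.9, 0.65, 0, 0, 0, 0], [-0.9, 0.65, 0, 0, 0, 0], [-0.9, 0.65, 0, 0, 0, 0]]

```text
time_s: 2.88
eef_pos: [0.2883, 0.3572, 0.4816]
eef_rot: [0.0, 0.7, 0.714, 0.0]
wrist_force: [0.5, 0.6, 0.0]
opening: 1.002
grasp_force: 0.0
```

>>> send_rows:
  commands:
    - [[-0.9, 0.65, 0, 0, 0, 0], [-0.9, 0.65, 0, 0, 0, 0], [-0.9, 0.65, 0, 0, 0, 0], [-0.9, 0.65, 0, 0, 0, 0], [-0.9, 0.65, 0, 0, 0, 0], [-0.9, 0.65, 0, 0, 0, 0], [-0.9, 0.65, 0, 0, 0, 0], [-0.9, 0.65, 0, 0, 0, 0]]

```text
time_s: 3.55
eef_pos: [0.4476, 0.1436, 0.4817]
eef_rot: [0.0, 0.7, 0.714, 0.0]
wrist_force: [0.5, -0.5, 0.1]
opening: 1.002
grasp_force: 0.0
```

>>> send_rows:
  commands:
    - [[-0.9, 0.65, 0, 0, 0, 0], [-0.9, 0.65, 0, 0, 0, 0], [-0.9, 0.65, 0, 0, 0, 0], [-0.9, 0.65, 0, 0, 0, 0], [-0.9, 0.65, 0, 0, 0, 0], [-0.7, 0.5, 0, 0, 0, 0], [-0.4, 0.3, 0, 0, 0, 0], [0, 0, 0, 0, 0, 0]]
  jaw: 0.6

```text
time_s: 4.22
eef_pos: [0.5722, -0.0231, 0.481]
eef_rot: [0.0, 0.702, 0.712, -0.0]
wrist_force: [-0.4, 0.4, 0.0]
opening: 0.601
grasp_force: 0.0
```

```bash
python3 go.py .609 -.080 .325 0.85
python3 - <<'E'
from h import *
o=status.get_obs()
out=[]
for n in ['scene','top']:
    p=imaging.camera(n);tip=np.array(o['eef_pos'])-[0,0,.165];c=proj(p,tip)[0];i,j=int(c[1]),int(c[0])
    print(n,c,proj(p,[.609,-.08,.29]))
    a=p['image'][max(0,i-45):i+45,max(0,j-45):j+45];out.append(cv2.resize(a,(400,400),interpolation=2))
cv2.imwrite('pics/g1.png',np.hstack(out))
E
```

```text
t 4.22 grasp [ 0.5721 -0.0232  0.3263] yaw 0.84 tilt [-5.e-04 -6.e-04 -1.e+00] shift units [-1.913  1.202  0.044] turn [-0.005  0.006 -0.001] F [-0.4  0.4  0. ] open 0.601 gf 0.0
scene [266.39382379 164.08924435] [[238.36001065 180.63767769]]
top [297.94496879 197.41330963] [[319.91889674 185.03629464]]
```

View pics/g1.png

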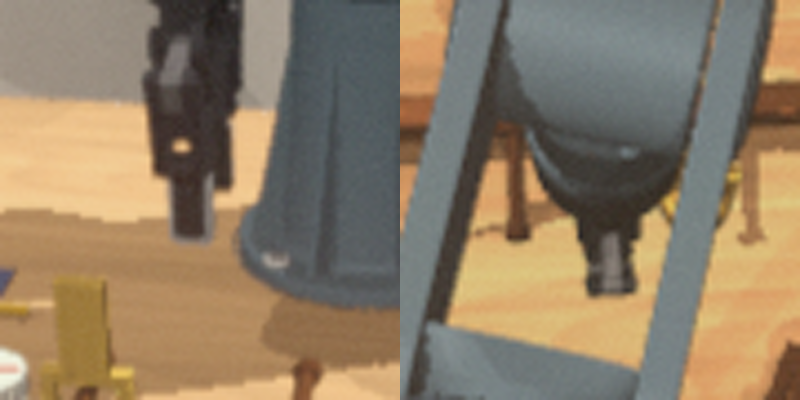

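```bash
python3 - <<'E'
from m import *
p=imaging.camera('scene');X,u,v=top(p,'',(.572,-.0232),.305,.34,.09)
for z in np.arange(.305,.34,.006):
    s=abs(X[:,2]-z)<.003;print(round(z,3),s.sum(),np.round(np.percentile(X[s],[3,50,97],0)[:,:2],4).tolist())
print('top of tips',X[:,2].min())
E
```

```text
Traceback (most recent call last):
IndexError: index -1 is out of bounds for axis 0 with size 0
```

>>> send_rows:
  commands:
    - [[-0.6, 0.4, 0, 0, 0, 0], [-0.6, 0.4, 0, 0, 0, 0], [-0.4, 0.25, 0, 0, 0, 0], [-0.2, 0.1, 0, 0, 0, 0], [-0.1, 0.05, 0, 0, 0, 0], [0, 0, 0, 0, 0, 0]]

```text
time_s: 4.87
eef_pos: [0.6081, -0.0765, 0.4814]
eef_rot: [-0.0, 0.701, 0.713, -0.0]
wrist_force: [-0.5, 0.6, 0.0]
opening: 0.599
grasp_force: 0.0
```

```bash
python3 go.py .609 -.080 .325 0.85;  python3 - <<'E'
from m import *
p=imaging.camera('scene');X,u,v=top(p,'',(.609,-.08),.302,.34,.09)
print(np.round(np.percentile(X,[3,50,97],0),4).tolist())
X,u,v=top(p,'',(.609,-.08),.25,.295,.09);print(np.round(np.percentile(X,[3,50,97],0),4).tolist())
E
```

```text
t 4.87 grasp [ 0.608  -0.0764  0.3267] yaw 0.93 tilt [-4.e-04  4.e-04 -1.e+00] shift units [-0.119  0.03   0.056] turn [-0.004 -0.004  0.014] F [-0.5  0.6  0. ] open 0.599 gf 0.0
[[0.5808, -0.0865, 0.3111], [0.641, -0.0728, 0.326], [0.6495, -0.0656, 0.3393]]
[[0.6075, -0.0917, 0.2513], [0.6143, -0.0789, 0.271], [0.6174, -0.0668, 0.2883]]
```

>>> send_rows:
  commands:
    - [[-0.1, 0.04, 0.3, 0, 0, 0], [0, 0, 0.4, 0, 0, 0], [0, 0, 0.4, 0, 0, 0], [0, 0, 0.4, 0, 0, 0], [0, 0, 0.25, 0, 0, 0], [0, 0, 0.05, 0, 0, 0], [0, 0, 0, 0, 0, 0]]

```text
time_s: 5.5
eef_pos: [0.6093, -0.0795, 0.4262]
eef_rot: [-0.001, 0.701, 0.713, -0.0]
wrist_force: [0.0, -0.1, 0.2]
opening: 0.599
grasp_force: 0.0
```

>>> send_rows:
  commands:
    - [[0, 0, 0, 0, 0, 0], [0, 0, 0, 0, 0, 0], [0, 0, 0, 0, 0, 0], [0, 0, 0, 0, 0, 0], [0, 0, 0, 0, 0, 0], [0, 0, 0, 0, 0, 0]]
  jaw: 0

```text
time_s: 6.0
eef_pos: [0.6097, -0.0796, 0.4283]
eef_rot: [0.001, 0.701, 0.713, 0.0]
wrist_force: [0.2, -0.5, 3.3]
opening: 0.096
grasp_force: 58.6
```

```bash
python3 go.py .609 -.080 .284 0.85
```

```text
t 6.0 grasp [ 0.6099 -0.0797  0.2736] yaw 0.92 tilt [ 1.6e-03 -3.0e-04 -1.0e+00] shift units [-0.01  -0.031 -0.346] turn [0.016 0.003 0.012] F [ 0.2 -0.5  3.3] open 0.096 gf 58.6
```

>>> send_rows:
  commands:
    - [[0, 0, -0.1, 0, 0, 0], [0, 0, -0.1, 0, 0, 0], [0, 0, -0.1, 0, 0, 0], [0, 0, -0.1, 0, 0, 0], [0, 0, -0.04, 0, 0, 0], [0, 0, 0, 0, 0, 0]]

```text
time_s: 6.5
eef_pos: [0.6096, -0.0797, 0.4411]
eef_rot: [0.0, 0.701, 0.713, 0.0]
wrist_force: [-0.7, 0.5, -2.3]
opening: 0.097
grasp_force: 58.4
```

```bash
python3 go.py .509 -.080 .287 0.85;  python3 - <<'E'
from m import *
p=imaging.camera('scene');X,u,v=world(p)
c=proj(p,[.609,-.08,.24])[0];j,i=map(int,c);cv2.imwrite('pics/g2.png',cv2.resize(p['image'][i-60:i+50,j-60:j+60],(600,550),interpolation=2))
E
```

```text
t 6.5 grasp [ 0.6096 -0.0798  0.2864] yaw 0.92 tilt [ 5.e-04 -3.e-04 -1.e+00] shift units [ 0.046 -3.354 -0.021] turn [0.005 0.003 0.011] F [-0.7  0.5 -2.3] open 0.097 gf 58.4
```

View pics/g2.png

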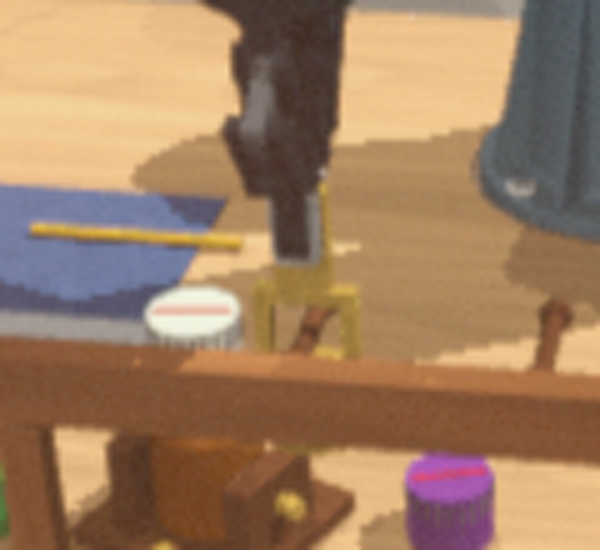

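>>> send_rows:
  commands:
    - [[0, -0.2, 0, 0, 0, 0], [0, -0.4, 0, 0, 0, 0], [0, -0.5, 0, 0, 0, 0], [0, -0.5, 0, 0, 0, 0], [0, -0.5, 0, 0, 0, 0], [0, -0.5, 0, 0, 0, 0], [0, -0.4, 0, 0, 0, 0], [0, -0.3, 0, 0, 0, 0]]

```text
time_s: 7.22
eef_pos: [0.5092, -0.0811, 0.4405]
eef_rot: [-0.0, 0.701, 0.713, -0.0]
wrist_force: [0.9, 0.1, -2.5]
opening: 0.097
grasp_force: 58.5
```

>>> send_rows:
  commands:
    - [[0.4, 0, 0, 0, 0, 0], [0.8, 0, 0, 0, 0, 0], [0.9, 0, 0, 0, 0, 0], [0.9, 0, 0, 0, 0, 0], [0.9, 0, 0, 0, 0, 0], [0.9, 0, 0, 0, 0, 0], [0.9, 0, 0, 0, 0, 0], [0.9, 0, 0, 0, 0, 0]]

```text
time_s: 7.88
eef_pos: [0.5071, 0.1187, 0.4408]
eef_rot: [0.0, 0.701, 0.713, 0.0]
wrist_force: [0.7, -0.2, -1.7]
opening: 0.099
grasp_force: 58.7
```

>>> send_rows:
  commands:
    - [[0.8, 0, 0, 0, 0, 0], [0.6, 0, 0, 0, 0, 0], [0.4, 0, 0, 0, 0, 0], [0.2, 0, 0, 0, 0, 0], [0, 0, 0, 0, 0, 0], [0, 0, 0, 0, 0, 0]]

```text
time_s: 8.38
eef_pos: [0.5064, 0.1765, 0.4406]
eef_rot: [0.0, 0.701, 0.713, -0.0]
wrist_force: [-0.6, -0.3, -1.0]
opening: 0.096
grasp_force: 58.7
```

```bash
python3 go.py .496 .181 .287 0.85;  python3 - <<'E'
from m import *
for n in ['scene','top']:
    p=imaging.camera(n);g=status.get_obs()['eef_pos'][:2]
    for nm,a,b in [('tab/plate',.205,.26),('cup',.165,.208)]:
        X,u,v=top(p,'',g,a,b,.05);print(n,nm,len(X),np.round(np.percentile(X,[2,50,98],0),4).tolist() if len(X) else '')
    r=models.regions_of(p,'coaster')
    T=np.array(p['pose'])
    for k in r[:1]:
        cs=max(cv2.findContours(k['region'].astype(np.uint8),0,1)[0],key=len);e,ax,an=cv2.fitEllipse(cs)
        d=T[:3,:3]@np.linalg.inv(p['mtx'])@[*e,1];print('coaster',k['confidence'],ax,T[:3,3]+d*(.004-T[2,3])/d[2])
E
```

```text
t 8.38 grasp [0.5064 0.1764 0.2859] yaw 0.93 tilt [-2.e-04 -5.e-04 -1.e+00] shift units [ 0.158 -0.344 -0.038] turn [-0.002  0.005  0.014] F [-0.6 -0.3 -1. ] open 0.096 gf 58.7
scene tab/plate 226 [[0.5023, 0.153, 0.2054], [0.5116, 0.1777, 0.2416], [0.5158, 0.1996, 0.2574]]
scene cup 324 [[0.4936, 0.155, 0.1713], [0.523, 0.1778, 0.1985], [0.532, 0.1981, 0.2062]]
coaster 0.87 (23.824932098388672, 33.77275848388672) [0.50230746 0.1852715  0.004     ]
top tab/plate 0 
top cup 4 [[0.5012, 0.1508, 0.1738], [0.5045, 0.1516, 0.1793], [0.5081, 0.1522, 0.1861]]
coaster 0.79 (12.261463165283203, 30.310367584228516) [0.49428345 0.15281391 0.004     ]
```

>>> send_rows:
  commands:
    - [[0.07, -0.18, 0.4, 0, 0, 0], [0.07, -0.18, 0.7, 0, 0, 0], [0, 0, 0.9, 0, 0, 0], [0, 0, 0.9, 0, 0, 0], [0, 0, 0.9, 0, 0, 0], [0, 0, 0.7, 0, 0, 0], [0, 0, 0.5, 0, 0, 0], [0, 0, 0.3, 0, 0, 0]]

```text
time_s: 9.25
eef_pos: [0.4949, 0.1799, 0.2796]
eef_rot: [-0.001, 0.702, 0.712, -0.001]
wrist_force: [-0.4, 0.4, -2.2]
opening: 0.1
grasp_force: 58.6
```

>>> send_rows:
  commands:
    - [[0, 0, 0.1, 0, 0, 0], [0, 0, 0.05, 0, 0, 0], [0, 0, 0, 0, 0, 0], [0, 0, 0, 0, 0, 0]]

```text
time_s: 9.58
eef_pos: [0.4961, 0.1807, 0.2784]
eef_rot: [0.001, 0.701, 0.713, 0.001]
wrist_force: [-0.3, -0.2, -1.4]
opening: 0.098
grasp_force: 58.7
```

```bash
python3 go.py .4955 .1805 .1176 0.85;  python3 - <<'E'
from m import *
p=imaging.camera('scene');g=status.get_obs()['eef_pos'][:2]
X,u,v=top(p,'',g,.008,.045,.05);print(np.round(np.percentile(X,[2,50,98],0),4).tolist())
j,i=map(int,proj(p,[.4955,.1805,.05])[0]);cv2.imwrite('pics/g3.png',cv2.resize(p['image'][i-45:i+45,j-50:j+50],(600,540),interpolation=2))
E
```

```text
t 9.58 grasp [0.4965 0.1807 0.1237] yaw 0.91 tilt [ 2.1e-03  3.0e-04 -1.0e+00] shift units [-0.008 -0.033  0.203] turn [ 0.021 -0.002  0.01 ] F [-0.3 -0.2 -1.4] open 0.098 gf 58.7
[[0.4833, 0.1591, 0.0092], [0.5126, 0.1802, 0.0364], [0.523, 0.2021, 0.0439]]
```

View pics/g3.png

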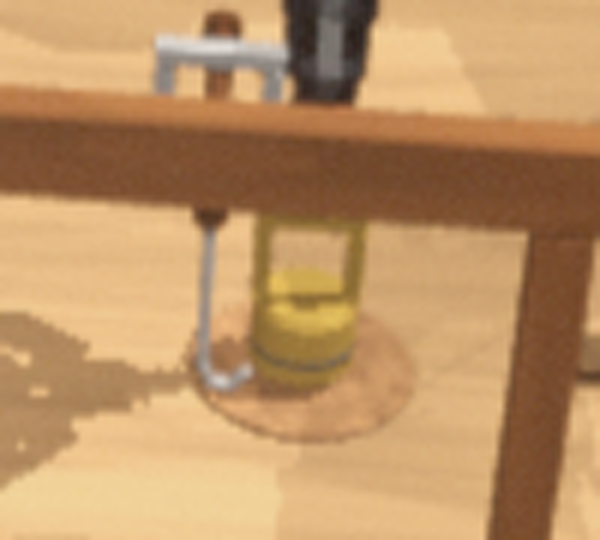

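>>> send_rows:
  commands:
    - [[0, 0, 0.08, 0, 0, 0], [0, 0, 0.06, 0, 0, 0], [0, 0, 0.03, 0, 0, 0], [0, 0, 0, 0, 0, 0], [0, 0, 0, 0, 0, 0]]

```text
time_s: 10.05
eef_pos: [0.4957, 0.1808, 0.2725]
eef_rot: [0.0, 0.701, 0.713, 0.0]
wrist_force: [-1.2, -0.4, 1.6]
opening: 0.099
grasp_force: 59.2
```

```bash
python3 go.py .4955 .1805 .1176 0.85
```

```text
t 10.05 grasp [0.4958 0.1808 0.1178] yaw 0.92 tilt [ 7.e-04  1.e-04 -1.e+00] shift units [-0.01  -0.01   0.007] turn [ 0.007 -0.     0.013] F [-1.2 -0.4  1.6] open 0.099 gf 59.2
```

>>> send_rows:
  commands:
    - [[0, 0, 0, 0, 0, 0], [0, 0, 0, 0, 0, 0], [0, 0, 0, 0, 0, 0], [0, 0, 0, 0, 0, 0], [0, 0, 0, 0, 0, 0]]
  jaw: 0.45

```text
time_s: 10.47
eef_pos: [0.4955, 0.1807, 0.272]
eef_rot: [-0.0, 0.701, 0.713, -0.0]
wrist_force: [-0.1, -0.0, 0.7]
opening: 0.447
grasp_force: 0.0
```

>>> send_rows:
  commands:
    - [[0, 0, -0.2, 0, 0, 0], [0, 0, -0.5, 0, 0, 0], [0, 0, -0.9, 0, 0, 0], [0, 0, -0.9, 0, 0, 0], [0, 0, -0.9, 0, 0, 0], [0, 0, -0.9, 0, 0, 0], [0, 0, -0.7, 0, 0, 0], [0, 0, -0.3, 0, 0, 0]]

```text
time_s: 11.13
eef_pos: [0.4961, 0.1808, 0.4353]
eef_rot: [0.002, 0.701, 0.713, 0.002]
wrist_force: [1.0, 0.6, 0.1]
opening: 0.449
grasp_force: 0.0
```

```bash
python3 go.py .470 -.183 .26 10;  python3 - <<'E'
from m import *
p=imaging.camera('scene')
for a,b in [(.008,.04),(.05,.09),(.1,.137)]:
    X,u,v=top(p,'',(.4955,.1805),a,b,.05);print(a,np.round(np.percentile(X,[2,50,98],0),4).tolist())
E
```

```text
t 11.13 grasp [0.497  0.181  0.2806] yaw 0.92 tilt [ 5.9e-03  8.0e-04 -1.0e+00] shift units [-12.116  -1.098   0.671] turn [ 0.059 -0.002 -1.584] F [1.  0.6 0.1] open 0.449 gf 0.0
0.008 [[0.4815, 0.1594, 0.0089], [0.5104, 0.1803, 0.0327], [0.5208, 0.2016, 0.0383]]
0.05 [[0.4947, 0.157, 0.0521], [0.501, 0.1799, 0.075], [0.5046, 0.2037, 0.0839]]Traceback (most recent call last):
  File "<stdin>", line 4, in <module>
    return _quantile_unchecked(
        a, q, axis, out, overwrite_input, method, keepdims, weights)
    return _ureduce(a,
                    func=_quantile_ureduce_func,
    ...<5 lines>...
                    overwrite_input=overwrite_input,
                    method=method)
    r = func(a, **kwargs)
    result = _quantile(arr,
                       quantiles=q,
    ...<2 lines>...
                       out=out,
                       weights=wgt)
    slices_having_nans = np.isnan(arr[-1, ...])
                                  ~~~^^^^^^^^^
IndexError: index -1 is out of bounds for axis 0 with size 0
```

>>> send_rows:
  commands:
    - [[-0.4, 0, 0, 0, 0, 0], [-0.8, 0, 0, 0, 0, 0], [-1, -0.1, 0.05, 0, 0, 0], [-1, -0.1, 0.05, 0, 0, 0], [-1, -0.1, 0.05, 0, 0, 0], [-1, -0.1, 0.05, 0, 0, 0], [-1, -0.1, 0.05, 0, 0, 0], [-1, -0.1, 0.05, 0, 0, 0]]
  jaw: 1

```text
time_s: 11.85
eef_pos: [0.4798, -0.0374, 0.4197]
eef_rot: [-0.002, 0.701, 0.713, -0.001]
wrist_force: [0.8, 0.7, 0.2]
opening: 0.999
grasp_force: 0.0
```

>>> send_rows:
  commands:
    - [[-1, -0.1, 0.05, 0, 0, 0], [-1, -0.1, 0.05, 0, 0, 0], [-1, -0.1, 0.05, 0, 0, 0], [-0.9, -0.1, 0.05, 0, 0, 0], [-0.6, -0.1, 0, 0, 0, 0], [-0.3, 0, 0, 0, 0, 0], [0, 0, 0, 0, 0, 0], [0, 0, 0, 0, 0, 0]]

```text
time_s: 12.52
eef_pos: [0.4679, -0.1797, 0.4148]
eef_rot: [-0.001, 0.702, 0.712, -0.0]
wrist_force: [0.2, 0.2, -0.8]
opening: 0.998
grasp_force: 0.0
```

```bash
python3 go.py .470 -.183 .20 0.92;  python3 - <<'E'
from m import *
o=status.get_obs();g=o['eef_pos'][:2]
pc=lambda X:(len(X),np.round(np.percentile(X,[2,50,98],0),4).tolist()) if len(X) else 0
for n in ['scene','top']:
    p=imaging.camera(n);print(n)
    print('tab',pc(top(p,'',(.4955,.1805),.1,.14,.04)[0]),'cup',pc(top(p,'',(.4955,.1805),.012,.04,.04)[0]))
    print('cap',pc(top(p,'',(.47,-.183),.122,.139,.04)[0]),'captop',pc(top(p,'',(.47,-.183),.139,.152,.04)[0]))
    print('fingers',pc(top(p,'',g,.24,.275,.09)[0]))
    T=top(p,'',(.4955,.1805),.12,.14,.04)[0]
    if len(T)>3: print('tab rect',rect(T))
    C=top(p,'',(.47,-.183),.139,.152,.04)[0]
    if len(C)>3:print('caprect',cv2.minEnclosingCircle((C[:,:2]*1000).astype(np.float32)))
E
```

```text
t 12.52 grasp [ 0.4676 -0.1795  0.2601] yaw 0.86 tilt [-0.0018  0.0017 -1.    ] shift units [-0.122  0.081  2.005] turn [-0.018 -0.017 -0.011] F [ 0.2  0.2 -0.8] open 0.998 gf 0.0
scene
tab 0 cup (244, [[0.4807, 0.1595, 0.0132], [0.5102, 0.1803, 0.0332], [0.5209, 0.2012, 0.0381]])
cap (40, [[0.4703, -0.2035, 0.1271], [0.4865, -0.1648, 0.1356], [0.4955, -0.1576, 0.1389]]) captop (160, [[0.4502, -0.2043, 0.1395], [0.474, -0.1821, 0.1428], [0.4959, -0.1599, 0.1451]])
fingers (127, [[0.4216, -0.1898, 0.2538], [0.5109, -0.1781, 0.2647], [0.5256, -0.1684, 0.2746]])
caprect ((472.98260498046875, -180.8130340576172), 27.067068099975586)
top
tab (50, [[0.4909, 0.1662, 0.1047], [0.4936, 0.1772, 0.1318], [0.4998, 0.191, 0.1387]]) cup (113, [[0.4732, 0.1576, 0.0148], [0.4866, 0.1751, 0.0355], [0.5174, 0.1956, 0.0398]])
cap (17, [[0.4454, -0.1865, 0.1229], [0.4556, -0.1702, 0.1357], [0.4868, -0.1594, 0.1387]]) captop (110, [[0.4471, -0.1851, 0.1399], [0.4644, -0.1727, 0.1445], [0.4865, -0.1604, 0.1502]])
fingers (4, [[0.4135, -0.1743, 0.2633], [0.4199, -0.1707, 0.2668], [0.4237, -0.1701, 0.2705]])
tab rect (array([495.3, 178.7]), array([24.7,  8.7]), 88.5)
caprect ((466.53515625, -177.7558135986328), 23.066192626953125)
```

>>> send_rows:
  commands:
    - [[-0.05, 0.04, 0.4, 0, 0, 0], [-0.05, 0.04, 0.7, 0, 0, 0], [0, 0, 0.8, 0, 0, 0], [0, 0, 0.8, 0, 0, 0], [0, 0, 0.6, 0, 0, 0], [0, 0, 0.4, 0, 0, 0], [0, 0, 0.2, 0, 0, 0], [0, 0, 0.1, 0, 0, 0]]

```text
time_s: 13.28
eef_pos: [0.4705, -0.1817, 0.2945]
eef_rot: [-0.001, 0.701, 0.713, -0.0]
wrist_force: [0.3, -0.8, -0.6]
opening: 1.004
grasp_force: 0.0
```

>>> send_rows:
  commands:
    - [[0, 0, 0, 0, 0, 0], [0, 0, 0, 0, 0, 0], [0, 0, 0, 0, 0, 0]]
  jaw: 0.75

```text
time_s: 13.53
eef_pos: [0.4712, -0.1828, 0.297]
eef_rot: [0.001, 0.701, 0.713, 0.0]
wrist_force: [-0.7, 0.2, -0.2]
opening: 0.745
grasp_force: 0.0
```

```bash
python3 go.py .470 -.1824 .137 0.92;  python3 - <<'E'
from m import *
p=imaging.camera('scene');g=status.get_obs()['eef_pos'][:2]
X,u,v=top(p,'',g,.145,.18,.09);print(np.round(np.percentile(X,[2,50,98],0),4).tolist())
E
```

```text
t 13.53 grasp [ 0.4714 -0.183   0.1423] yaw 0.93 tilt [ 0.0016 -0.0011 -1.    ] shift units [ 0.02  -0.046  0.178] turn [0.015 0.011 0.002] F [-0.7  0.2 -0.2] open 0.745 gf 0.0
[[0.4238, -0.1909, 0.1451], [0.5036, -0.1772, 0.1611], [0.5358, -0.1697, 0.1793]]
```

>>> send_rows:
  commands:
    - [[0.02, -0.04, 0.1, 0, 0, 0], [0, 0, 0.07, 0, 0, 0], [0, 0, 0, 0, 0, 0], [0, 0, 0, 0, 0, 0]]

```text
time_s: 13.92
eef_pos: [0.4694, -0.1821, 0.2909]
eef_rot: [-0.0, 0.701, 0.713, -0.0]
wrist_force: [1.1, 0.6, 0.4]
opening: 0.75
grasp_force: 0.0
```

>>> send_rows:
  commands:
    - [[0, 0, 0, 0, 0, 0], [0, 0, 0, 0, 0, 0], [0, 0, 0, 0, 0, 0], [0, 0, 0, 0, 0, 0], [0, 0, 0, 0, 0, 0]]
  jaw: 0

```text
time_s: 14.33
eef_pos: [0.4695, -0.1822, 0.2913]
eef_rot: [0.0, 0.701, 0.713, -0.0]
wrist_force: [-1.2, -0.4, 3.6]
opening: 0.569
grasp_force: 61.0
```

```bash
python3 go.py .470 -.1824 .137 0.92
```

```text
t 14.33 grasp [ 0.4696 -0.1822  0.1366] yaw 0.92 tilt [ 1.e-04 -2.e-04 -1.e+00] shift units [-0.007  0.015 -0.015] turn [ 0.001  0.002 -0.   ] F [-1.2 -0.4  3.6] open 0.569 gf 61.0
```

>>> send_rows:
  commands:
    - [[0, 0, 0.06, 0, 0, 0], [0, 0, 0.06, 0, 0, 0], [0, 0, 0.06, 0, 0, 0], [0, 0, 0.06, 0, 0, 0], [0, 0, 0, 0, 0, 0], [0, 0, 0, 0, 0, 0]]

```text
time_s: 14.83
eef_pos: [0.4697, -0.1822, 0.2843]
eef_rot: [0.0, 0.701, 0.713, -0.0]
wrist_force: [-2.9, 1.5, 10.0]
opening: 0.563
grasp_force: 61.4
```

```bash
python3 go.py .470 -.1824 .1295 60.92
```

```text
t 14.83 grasp [ 0.4697 -0.1823  0.1296] yaw 0.92 tilt [ 2.e-04 -3.e-04 -1.e+00] shift units [-0.005  0.01   0.003] turn [ 1.0000e-03  4.0000e-03 -1.0472e+01] F [-2.9  1.5 10. ] open 0.563 gf 61.4
```

>>> send_rows:
  commands:
    - [[0, 0, 0, 0, 0, -0.4], [0, 0, 0, 0, 0, -0.6], [0, 0, 0, 0, 0, -0.7], [0, 0, 0, 0, 0, -0.7], [0, 0, 0, 0, 0, -0.7], [0, 0, 0, 0, 0, -0.7], [0, 0, 0, 0, 0, -0.7], [0, 0, 0, 0, 0, -0.5]]

```text
time_s: 15.5
eef_pos: [0.4704, -0.1827, 0.285]
eef_rot: [0.002, 0.502, 0.865, -0.0]
wrist_force: [-0.0, 0.4, 7.9]
opening: 0.565
grasp_force: 61.5
```

```bash
python3 go.py .4697 -.1822 .1296 60.92; python3 - <<'E'
from h import *
print(np.round(status.get_obs()['torque'],2))
E
```

```text
t 15.5 grasp [ 0.4709 -0.183   0.1303] yaw 29.75 tilt [ 0.0031 -0.002  -1.    ] shift units [ 0.043 -0.02   0.024] turn [ 0.008  0.037 -5.44 ] F [-0.   0.4  7.9] open 0.565 gf 61.5
[ 0.02  0.11 -0.13]
```

>>> send_rows:
  commands:
    - [[0, 0, 0.01, 0, 0, -0.6], [0, 0, 0, 0, 0, -0.7], [0, 0, 0, 0, 0, -0.8], [0, 0, 0, 0, 0, -0.8], [0, 0, 0, 0, 0, -0.8], [0, 0, 0, 0, 0, -0.8], [0, 0, 0, 0, 0, -0.6], [0, 0, 0, 0, 0, -0.4]]

```text
time_s: 16.17
eef_pos: [0.4704, -0.1827, 0.2848]
eef_rot: [0.002, 0.248, 0.969, -0.001]
wrist_force: [0.0, -0.1, 8.5]
opening: 0.563
grasp_force: 61.4
```

>>> send_rows:
  commands:
    - [[0, 0, 0, 0, 0, 0], [0, 0, 0, 0, 0, 0], [0, 0, 0, 0, 0, 0]]

```text
time_s: 16.42
eef_pos: [0.4704, -0.1827, 0.2848]
eef_rot: [0.002, 0.25, 0.968, -0.001]
wrist_force: [-0.1, -0.4, 7.3]
opening: 0.567
grasp_force: 61.6
```

```bash
python3 go.py .4697 -.1822 .1296 60.92; python3 - <<'E'
from m import *
print(np.round(status.get_obs()['torque'],2))
for n in ['scene','top']:
    p=imaging.camera(n);X,u,v=top(p,'',(.47,-.182),.125,.152,.035)
    rg=p['image'].astype(int);R=X[(rg[v,u,2]-rg[v,u,1]>30)&(rg[v,u,2]>110)]
    if len(R)>4:
        f=cv2.fitLine(R[:,:2].astype(np.float32),cv2.DIST_L2,0,.001,.001).ravel();print('bar',n,len(R),np.degrees(np.arctan(f[1]/f[0])),np.ptp(R,0))
    if n=='scene':
        j,i=map(int,proj(p,[.47,-.18,.13])[0]);cv2.imwrite('pics/c1.png',cv2.resize(p['image'][i-40:i+30,j-40:j+40],(640,560),interpolation=2))
E
```

```text
t 16.42 grasp [ 0.4709 -0.1831  0.1301] yaw 61.09 tilt [ 0.0033 -0.0022 -1.    ] shift units [0.05  0.005 0.016] turn [-0.003  0.039  0.029] F [-0.1 -0.4  7.3] open 0.567 gf 61.6
[ 0.05 -0.    0.05]
bar scene 27 44.869747 [0.03434622 0.05283887 0.00873332]
```

View pics/c1.png

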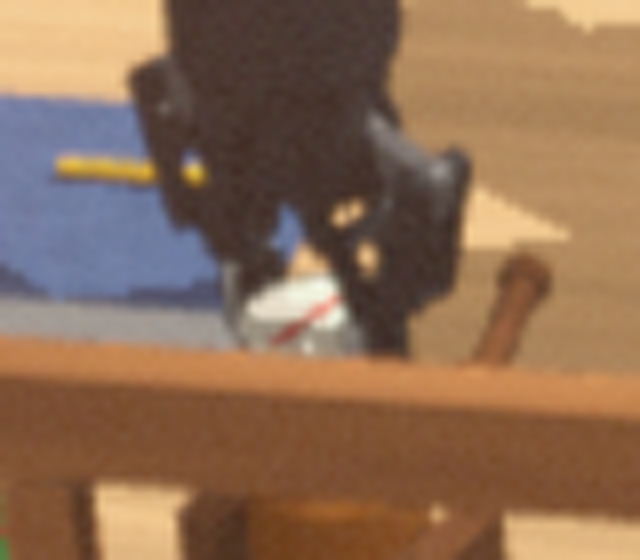

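>>> send_rows:
  commands:
    - [[0, 0, -0.1, 0, 0, 0], [0, 0, -0.15, 0, 0, 0], [0, 0, -0.15, 0, 0, 0], [0, 0, -0.15, 0, 0, 0], [0, 0, 0, 0, 0, 0], [0, 0, 0, 0, 0, 0]]

```text
time_s: 17.02
eef_pos: [0.4694, -0.182, 0.2997]
eef_rot: [-0.0, 0.25, 0.968, 0.0]
wrist_force: [0.5, -1.3, -0.8]
opening: 0.567
grasp_force: 61.8
```

```bash
python3 go.py .4697 -.1824 .200 60.92
```

```text
t 17.02 grasp [ 0.4694 -0.182   0.145 ] yaw 61.08 tilt [-3.e-04  2.e-04 -1.e+00] shift units [-0.016 -0.006 -1.832] turn [ 0.001 -0.004  0.027] F [ 0.5 -1.3 -0.8] open 0.567 gf 61.8
```

>>> send_rows:
  commands:
    - [[0, 0, -0.2, 0, 0, 0], [0, 0, -0.35, 0, 0, 0], [0, 0, -0.4, 0, 0, 0], [0, 0, -0.4, 0, 0, 0], [0, 0, -0.3, 0, 0, 0], [0, 0, -0.18, 0, 0, 0], [0, 0, 0, 0, 0, 0], [0, 0, 0, 0, 0, 0]]

```text
time_s: 17.68
eef_pos: [0.4695, -0.1821, 0.3551]
eef_rot: [0.0, 0.25, 0.968, -0.0]
wrist_force: [0.6, 0.2, -0.8]
opening: 0.564
grasp_force: 61.9
```

>>> send_rows:
  commands:
    - [[0, 0, 0, 0, 0, 0], [0, 0, 0, 0, 0, 0], [0, 0, 0, 0, 0, 0], [0, 0, 0, 0, 0, 0], [0, 0, 0, 0, 0, 0], [0, 0, 0, 0, 0, 0]]

```text
time_s: 18.18
eef_pos: [0.4695, -0.1821, 0.3547]
eef_rot: [-0.0, 0.25, 0.968, 0.0]
wrist_force: [0.0, 0.2, -1.1]
opening: 0.563
grasp_force: 61.9
```

```bash
python3 go.py .4697 -.1824 .200 60.92; python3 - <<'E'
from m import *
a=imaging.camera('scene');b=imaging.camera('top')
cv2.imwrite('pics/f.png',np.hstack([cv2.resize(a['image'][110:310,130:430],(480,320)),cv2.resize(b['image'][150:310,190:430],(320,213)).copy() if 0 else cv2.resize(b['image'][130:340,190:400],(320,320))]))
X,u,v=top(a,'',(.47,-.182),.166,.212,.035);print(np.round(np.percentile(X,[2,50,98],0),4).tolist())
print(np.round(np.percentile(top(a,'',(.4955,.1805),.012,.04,.04)[0],[2,98],0),4))
E
```

```text
t 18.18 grasp [ 0.4695 -0.1821  0.2   ] yaw 61.07 tilt [-3.e-04  2.e-04 -1.e+00] shift units [-0.012 -0.005  0.   ] turn [ 0.    -0.003  0.027] F [ 0.   0.2 -1.1] open 0.563 gf 61.9
[[0.452, -0.2122, 0.167], [0.4901, -0.1824, 0.1968], [0.497, -0.1558, 0.21]]
[[0.48   0.1595 0.0128]
 [0.5211 0.2011 0.0385]]
```

View pics/f.png

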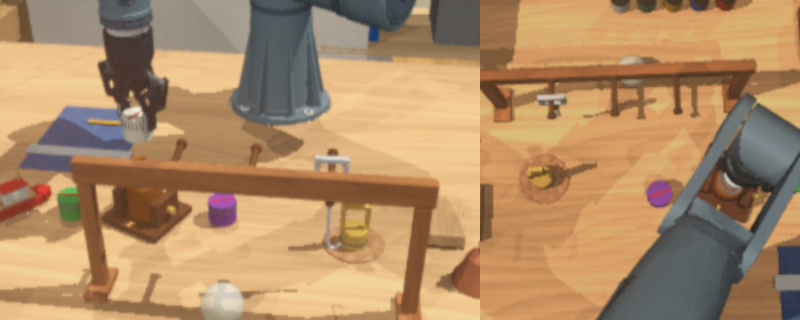

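The picture shows the gauge standing on the coaster (scene crop 355,230). The white cap is held level above the neck (135,122), and everything else is where it was.

```bash
python3 -c "
from bench import ctrl
print(ctrl.hand_in())"
```

```text
the job is handed in; nothing more can be done
None
```

The job is handed in, at about 18 s of the 58 s allowed: the gauge stands upright, released, in the middle of the coaster, and the white cap is off and held level and still about 5 cm straight above the bottle's neck; the verdict was not shown.

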